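Load the paint jars into the carrying tray in reverse order

TASK

The four paint jars stand in a row on the plywood sample board, each behind the tile of its own colour; load them all into the white and grey carrying tray in reverse order, because the coats go on from last to first: the jar that stands nearest the black knob of the board goes into the bay farthest from the black knob of the tray, and so on, so that the one farthest from the board's knob ends up nearest the tray's knob. Keep every jar upright on the way and leave each one standing flat on the floor of its own bay, released and still; the white-lidded jar is not part of the set.

Things in the scene. Friction and masses are not known exactly. Their poses are not given: they have to be found in the camera images.
- sample_board: fixed plywood board, x -75 to +55 mm, 292 mm long (y), top face 12 mm above the table, black 24 mm ball knob on its +y end. Origin: on the table, mid-length; z up. Four places at y = +108, +36, -36, -108 mm (first at the knob): colour tile at x = -55 mm, jar of that colour standing on the top face at about x = +15 mm. Dark ribs up to 22 mm above the table divide them.
- tray: white-floored carrying tray fixed on the table, 79 (x) by 295 mm (y), black 24 mm ball knob on its +y end. Origin: centre of its underside, on the table; z up. Four open square bays 67 x 67 mm, empty, centres at x = 0, y = +108, +36, -36, -108 mm (first at the knob). White bay floor 6 mm and dark grey 5 mm walls 22 mm above the table; a ring drawn at each bay centre.
- jar_red: closed paint jar, loose, upright, about 0.14 kg (0.1 to 0.2): grey cylinder 46 mm in diameter and 52 mm high with a red label band, and a red lid 43 mm in diameter above it, 70 mm high in all. Origin: centre of its underside; z up along its axis. Starts on the sample board behind the red tile; neighbours about 72 mm apart.
- jar_yellow: closed paint jar, loose, upright, about 0.14 kg (0.1 to 0.2): grey cylinder 46 mm in diameter and 52 mm high with a yellow label band, and a yellow lid 43 mm in diameter above it, 70 mm high in all. Origin: centre of its underside; z up along its axis. Starts on the sample board behind the yellow tile; neighbours about 72 mm apart.
- jar_green: closed paint jar, loose, upright, about 0.14 kg (0.1 to 0.2): grey cylinder 46 mm in diameter and 52 mm high with a green label band, and a green lid 43 mm in diameter above it, 70 mm high in all. Origin: centre of its underside; z up along its axis. Starts on the sample board behind the green tile; neighbours about 72 mm apart.
- jar_blue: closed paint jar, loose, upright, about 0.14 kg (0.1 to 0.2): grey cylinder 46 mm in diameter and 52 mm high with a blue label band, and a blue lid 43 mm in diameter above it, 70 mm high in all. Origin: centre of its underside; z up along its axis. Starts on the sample board behind the blue tile; neighbours about 72 mm apart.
- tile_red: red glazed sample tile, 36 x 52 x 6 mm, fixed on the sample board, marking the place where the red jar stood at the start. Origin: centre of its underside.
- tile_yellow: yellow glazed sample tile, 36 x 52 x 6 mm, fixed on the sample board, marking the place where the yellow jar stood at the start. Origin: centre of its underside.
- tile_green: green glazed sample tile, 36 x 52 x 6 mm, fixed on the sample board, marking the place where the green jar stood at the start. Origin: centre of its underside.
- tile_blue: blue glazed sample tile, 36 x 52 x 6 mm, fixed on the sample board, marking the place where the blue jar stood at the start. Origin: centre of its underside.

How it is judged:
At the end, for the whole second after the job is handed in: Each coloured jar stands in the bay that mirrors its tile: board places 1, 2, 3, 4 from the board's knob go to bays 4, 3, 2, 1 from the tray's knob; within 15 mm of the bay centre in tray x and y, underside within 5 mm of the bay floor, tilt under 0.12 rad, at rest (((y of tile_red in the frame of sample_board between 0.088 and 0.128 m and y of jar_red in the frame of tray between -0.123 and -0.093 m) or (y of tile_red in the frame of sample_board between 0.016 and 0.056 m and y of jar_red in the frame of tray between -0.051 and -0.021 m) or (y of tile_red in the frame of sample_board between -0.056 and -0.016 m and y of jar_red in the frame of tray between 0.021 and 0.051 m) or (y of tile_red in the frame of sample_board between -0.128 and -0.088 m and y of jar_red in the frame of tray between 0.093 and 0.123 m)) and x of jar_red in the frame of tray between -0.015 and 0.015 m and z of jar_red in the frame of tray between 0.001 and 0.011 m and angle between each of jar_red, jar_yellow, jar_green, jar_blue's own z axis and vertical below 0.12 rad and linear speed of each of jar_red, jar_yellow, jar_green, jar_blue below 0.02 m/s and angular speed of each of jar_red, jar_yellow, jar_green, jar_blue below 0.3 rad/s and ((y of tile_yellow in the frame of sample_board between 0.088 and 0.128 m and y of jar_yellow in the frame of tray between -0.123 and -0.093 m) or (y of tile_yellow in the frame of sample_board between 0.016 and 0.056 m and y of jar_yellow in the frame of tray between -0.051 and -0.021 m) or (y of tile_yellow in the frame of sample_board between -0.056 and -0.016 m and y of jar_yellow in the frame of tray between 0.021 and 0.051 m) or (y of tile_yellow in the frame of sample_board between -0.128 and -0.088 m and y of jar_yellow in the frame of tray between 0.093 and 0.123 m)) and x of jar_yellow in the frame of tray between -0.015 and 0.015 m and z of jar_yellow in the frame of tray between 0.001 and 0.011 m and ((y of tile_green in the frame of sample_board between 0.088 and 0.128 m and y of jar_green in the frame of tray between -0.123 and -0.093 m) or (y of tile_green in the frame of sample_board between 0.016 and 0.056 m and y of jar_green in the frame of tray between -0.051 and -0.021 m) or (y of tile_green in the frame of sample_board between -0.056 and -0.016 m and y of jar_green in the frame of tray between 0.021 and 0.051 m) or (y of tile_green in the frame of sample_board between -0.128 and -0.088 m and y of jar_green in the frame of tray between 0.093 and 0.123 m)) and x of jar_green in the frame of tray between -0.015 and 0.015 m and z of jar_green in the frame of tray between 0.001 and 0.011 m and ((y of tile_blue in the frame of sample_board between 0.088 and 0.128 m and y of jar_blue in the frame of tray between -0.123 and -0.093 m) or (y of tile_blue in the frame of sample_board between 0.016 and 0.056 m and y of jar_blue in the frame of tray between -0.051 and -0.021 m) or (y of tile_blue in the frame of sample_board between -0.056 and -0.016 m and y of jar_blue in the frame of tray between 0.021 and 0.051 m) or (y of tile_blue in the frame of sample_board between -0.128 and -0.088 m and y of jar_blue in the frame of tray between 0.093 and 0.123 m)) and x of jar_blue in the frame of tray between -0.015 and 0.015 m and z of jar_blue in the frame of tray between 0.001 and 0.011 m); the robot touches nothing.
It fails at once if a coloured jar is tipped more than 0.7 rad (40 degrees) from upright (angle between any of jar_red, jar_yellow, jar_green, jar_blue's own z axis and vertical above 0.7 rad).
It also fails if it takes over 109 s, if anything falls off the work surface, if the arm or the gripper's body presses on something with over 40 N, if the wrist force passes 120 N, or if a joint passes its speed limit or range.

ROBOT

A 6-joint arm with a two-finger parallel gripper is mounted at the origin on the work surface. World frame = base frame: x ahead of the robot, y to its left, z up, the work surface at z = 0. Lengths are in m, angles in rad, forces in N, time in s.
With the tool pointing down it reaches from about 0.425 to 1.125 m from the base axis. Payload 14.9 kg.
Tool frame: the origin (TCP) lies between the finger pads; the fingertips stand 14 mm ahead of it and the grasp point (between the pads) lies 5 mm behind it; z points along the fingers, y is the line along which they close (so a half turn about z gives the same grasp; the last joint's range is limited). The gripper opens to 91 mm and grips with 3 to 60 N. Pads are 32 mm wide; open, the fingers measure 118 mm over their backs; the gripper's body (76 mm by 178 mm) begins 60 mm behind the grasp point.
Start: joints at [1.152, 0.379, 1.734, -0, 1.028, -0.033], TCP at [0.263, 0.649, 0.228] pointing down, gripper open.
Joint ranges: [-2.77, 2.77], [-0.74, 2.19], [0, 2.66], [-1.06, 4.2], [0.31, 2.87], [-3.08, 3.08]. Speed limits (rad/s): [1.89, 1.89, 2.39, 3.14, 3.14, 3.14].

INTERFACE

Orientations are given as a unit quaternion [w, x, y, z].
In Python, from cell import manip gives the robot as it stands. Calls block until the motion is done:
- manip.move_ptp(position, orientation): joint-space move of the TCP to a pose.
- manip.move_straight(position, v=0.15, ori=None, threshold=None): straight line of the TCP; ori=None keeps the orientation; v is the mean speed in m/s. With threshold (N) it stops when the force on the tool has changed by that much, and returns True; else False.
- manip.set_joints(angles): joint-space move.
- manip.move_gripper(opening): opening from 0.0 (shut) to 1.0 (fully open); the grip force is fixed at half the most; returns when the fingers have stopped.
- manip.pause(seconds).
- manip.ik(position, orientation): joint angles nearest the present ones, or None.
- manip.read_state(): the state.
- manip.capture(name): name is "side" or "top" or "wrist"; returns (picture, depth): 384x512x3 uint8, red, green, blue; 384x512 float32, m along the optical axis (not along the pixel's ray), 0 where there is no reading.
- manip.camera_model(name): a dict with "fx", "fy", "cx", "cy" (pixels), "extrinsics" (4x4, takes a point from world to camera coordinates). Camera axes: x right, y up, looking along -z (the intrinsics and any distortion apply to the point x, -y, -z); pixel columns grow to the right and rows downward; lengths in m; the calibration is good to about 2 mm. A picture is of the moment at which its call begins: read the wrist's pose just before it. camera_model takes no time and is no camera call; for the wrist camera it gives the pose at the moment of the call.
A pose or a line that the arm cannot do raises manip.PlanningError and nothing moves.
- manip.hand_in(): hands the job in; it is judged then, once.
The state is a dict: "time_s": time; "joints": joint angles; "qvel": joint speeds; "tau": joint torques, N m; "position": TCP position; "eef_rot": TCP orientation; "contact_force": force on the tool from outside, world axes, zero at the start; "torque": the same for the moment, N m; "finger_gap": opening from 0.0 (shut) to 1.0 (fully open); "finger_force": force on a finger pad.
Only numpy, scipy, OpenCV 4.12 (cv2) and the standard library are available. Lean on these libraries where they do the work, as an engineer would, in place of code of your own. Each camera call takes 0.05 s, during which the arm holds its last target. There are 200 camera calls.

## Working session

There is one attempt and no reset: what is moved stays moved. The work goes in short steps, each a Python script; the robot and the scene stay as the last script left them, time stands still between calls to the robot, and variables do not carry over. Pictures are saved under pics/ and viewed, at most 14 in all, crops included, and the job is handed in when it is done.

```bash
mkdir -p pics; python3 - <<'E'
from cell import manip
import cv2,numpy as np
for n in("top","side"):
    p,d=manip.capture(n);cv2.imwrite(f"pics/{n}0.png",p[:,:,::-1]);np.savez(f"{n}0.npz",p=p,d=d,**manip.camera_model(n))
    m=manip.camera_model(n);print(n,m)
s=manip.read_state();print(s["time_s"],s["position"],s["eef_rot"],s["finger_gap"])
E
```

```text
top {'fx': 365.1399157436404, 'fy': 365.1399157436404, 'cx': 255.66211597319725, 'cy': 194.9256378205497, 'extrinsics': array([[-0.00562725, -0.99981058, -0.01863182,  0.00730463],
       [ 0.99100651, -0.00806683,  0.13357029, -0.4914109 ],
       [-0.13369529, -0.01771262,  0.99086419, -1.00630874],
       [ 0.        ,  0.        ,  0.        ,  1.        ]])}
side {'fx': 390.4898031001058, 'fy': 390.4898031001058, 'cx': 258.8880629264477, 'cy': 191.20217794884738, 'extrinsics': array([[ 0.87132286, -0.4905668 ,  0.01186075, -0.44070124],
       [ 0.31349005,  0.57507694,  0.75565237, -0.18342259],
       [-0.37751881, -0.65469896,  0.6548655 , -0.88474213],
       [ 0.        ,  0.        ,  0.        ,  1.        ]])}
0.1 [0.26328039 0.64826828 0.22736799] [-1.15118874e-04  1.91725473e-01  9.81448480e-01 -4.58636538e-04] 1.0032061309636136
```

View pics/top0.png

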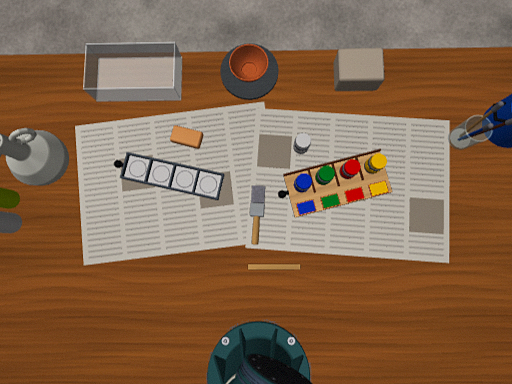

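View pics/side0.png

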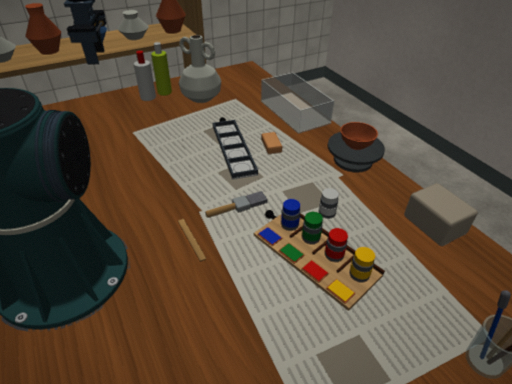

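The top view shows the board knob at (284,194) and, going away from it, the jars blue, green, red, yellow. The tray knob is at (119,163). So blue goes to bay 4, green to 3, red to 2 and yellow to 1. The white-lidded jar is at (302,142), just behind the blue and green jars.

```bash
cat >vis.py <<'E'
import numpy as np,cv2
def cloud(d,m):
    v,u=np.mgrid[:384,:512]
    P=np.stack([(u-m["cx"])/m["fx"]*d,-(v-m["cy"])/m["fy"]*d,-d,np.ones_like(d)],-1)
    W=P@np.linalg.inv(m["extrinsics"]).T
    return W[...,:3]
E
python3 - <<'E'
from vis import *
for n in("top","side"):
    z=np.load(n+"0.npz");p,d=z["p"],z["d"];W=cloud(d,z)
    hsv=cv2.cvtColor(p,cv2.COLOR_RGB2HSV);H,S,V=[hsv[...,i].astype(int) for i in range(3)]
    reg=(d>0)&(W[...,0]>.3)&(W[...,0]<.8)&(abs(W[...,1])<.45)
    print(n,"table z",np.median(W[reg][:,2]))
    for c,lo,hi in(("blue",110,130),("green",45,80),("red",-1,5),("yellow",22,32)):
        k=reg&(S>150)&(V>60)&(H>=lo)&(H<=hi)
        for a,b,t in((.074,.1,"lid"),(.01,.03,"tile")):
            q=W[k&(W[...,2]>a)&(W[...,2]<b)]
            if len(q): print(c,t,len(q),np.median(q,0).round(4),((q.max(0)+q.min(0))/2).round(4))
    k=reg&(V<70)&(W[...,2]>.012)&(W[...,1]>0.05)&(W[...,2]<.05)
    if n=="top":
        q=W[k&(W[...,2]<.03)];r=cv2.minAreaRect((q[:,:2]*1000).astype(np.float32));print("dark tray",len(q),r)
    w=reg&(S<60)&(V>170)&(W[...,1]>.05)&(W[...,2]>.003)&(W[...,2]<.012)
    N,L,st,ce=cv2.connectedComponentsWithStats(w.astype(np.uint8))
    for i in range(1,N):
        if st[i,4]>60:
            q=W[L==i];print("white",st[i,4],ce[i].round(1),cv2.minAreaRect((q[:,:2]*1000).astype(np.float32)))
    k=reg&(V<70)&(W[...,2]>.012)
    N,L,st,ce=cv2.connectedComponentsWithStats(k.astype(np.uint8))
    for i in range(1,N):
        if st[i,4]>20:print("dark",st[i],W[L==i].mean(0).round(3),W[L==i].max(0).round(3))
    k=reg&(S<60)&(W[...,2]>.05);q=W[k&(W[...,1]<.02)];print("whitejar",len(q),np.median(q,0),q.max(0),q.min(0))
E
```

```text
top table z 0.0021965646558790297
blue lid 182 [ 0.522  -0.1281  0.0826] [ 0.5225 -0.1273  0.081 ]
blue tile 176 [ 0.4575 -0.1394  0.0187] [ 0.4838 -0.1371  0.0211]
green lid 182 [ 0.5436 -0.1891  0.0827] [ 0.5453 -0.1901  0.0806]
green tile 165 [ 0.4745 -0.2088  0.0183] [ 0.4757 -0.209   0.0192]
red lid 191 [ 0.561  -0.2597  0.082 ] [ 0.5617 -0.2597  0.0817]
red tile 189 [ 0.4938 -0.2776  0.0186] [ 0.515  -0.2121  0.0202]
yellow lid 185 [ 0.5759 -0.3323  0.0822] [ 0.577  -0.3326  0.0808]
yellow tile 182 [ 0.5105 -0.3454  0.0188] [ 0.518  -0.2783  0.0207]
dark tray 430 ((598.5022583007812, 253.0165252685547), (321.1602783203125, 164.4334716796875), 76.81407928466797)
white 333 [136.1 167.7] ((579.3011474609375, 358.38970947265625), (61.12000274658203, 62.1441764831543), 76.40898132324219)
white 314 [159.4 171.9] ((563.244873046875, 287.2083435058594), (61.68159484863281, 62.25410079956055), 77.77056884765625)
white 366 [183.7 178.3] ((545.8499145507812, 216.3851776123047), (62.878841400146484, 62.62291717529297), 76.2485580444336)
white 381 [207.6 183.8] ((529.1930541992188, 145.5964
[... 1743 characters left out ...]
dark [213 117  45  60 621] [0.548 0.241 0.02 ] [0.622 0.42  0.026]
dark [327 140  30  28 298] [0.785 0.012 0.053] [0.8   0.083 0.061]
dark [319 196  19  20 199] [ 0.625 -0.142  0.041] [ 0.651 -0.12   0.067]
dark [235 200  32  11  60] [ 0.467 -0.019  0.016] [ 0.515 -0.007  0.021]
dark [ 281  207   74   55 1209] [ 0.533 -0.208  0.047] [ 0.601 -0.119  0.084]
dark [265 210  11   9  63] [ 0.493 -0.078  0.02 ] [ 0.504 -0.066  0.025]
dark [337 256  47  19 226] [ 0.573 -0.335  0.043] [ 0.623 -0.293  0.078]
dark [350 269  19  13  65] [ 0.559 -0.345  0.023] [ 0.581 -0.325  0.037]
whitejar 716 [ 0.62076636 -0.14395973  0.06024758] [0.79999735 0.01953681 0.07808053] [ 0.49785923 -0.35659725  0.05008023]
```

```bash
cat >rob.py <<'E'
from cell import manip
from vis import *
from scipy.spatial.transform import Rotation as R
def ori(a):
    y=np.array([np.cos(a),np.sin(a),0]);z=np.array([0,0,-1.]);x=np.cross(y,z)
    return R.from_matrix(np.c_[x,y,z]).as_quat(scalar_first=True)
AB,AT=np.radians(14.5),np.radians(-13.3)
def look(name):
    m=manip.camera_model("wrist");p,d=manip.capture("wrist")
    cv2.imwrite(f"pics/{name}.png",p[:,:,::-1]);np.savez(name+".npz",p=p,d=d,**m)
    return p,d,cloud(d,m)
E
python3 - <<'E'
from rob import *
for n,c,a in(("wb",(.52,-.23,.36),AB),("wt",(.53,.24,.36),AT)):
    manip.move_ptp(list(c),list(ori(a)));look(n)
s=manip.read_state();print(s["time_s"],s["joints"])
a,b=cv2.imread("pics/wb.png"),cv2.imread("pics/wt.png")
cv2.imwrite("pics/w2.png",cv2.resize(np.hstack([a,b]),(800,300)))
E
```

```text
5.15 [ 3.83923567e-01  5.72780714e-02  1.87672491e+00 -9.25372940e-05
  1.20764460e+00  6.16723854e-01]
```

View pics/w2.png

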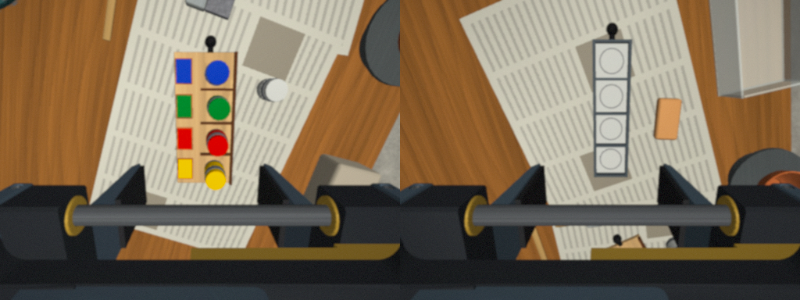

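Both wrist views show everything. On the left, the board has its knob at (211,43) and the lids running blue to yellow down the column. On the right, the tray has its knob at (612,30) and all four bays are empty.

```bash
python3 - <<'E'
from rob import *
z=np.load("wb.npz");W=cloud(z["d"],z);hsv=cv2.cvtColor(z["p"],cv2.COLOR_RGB2HSV);H,S,V=[hsv[...,i].astype(int) for i in range(3)]
for c,lo,hi in(("blue",110,130),("green",45,80),("red",-1,5),("yellow",22,32)):
    k=(S>150)&(V>60)&(H>=lo)&(H<=hi)&(z["d"]>0)&(W[...,0]<.7)
    for a,b in((.077,.095),(.01,.025)):
        q=W[k&(W[...,2]>a)&(W[...,2]<b)]
        (x,y),r=cv2.minEnclosingCircle((q[:,:2]*1000).astype(np.float32)) ;print(c,len(q),np.median(q,0).round(4),x,y,r)
z=np.load("wt.npz");W=cloud(z["d"],z);hsv=cv2.cvtColor(z["p"],cv2.COLOR_RGB2HSV);S,V=hsv[...,1],hsv[...,2]
w=(S<60)&(V>150)&(W[...,1]>.05)&(W[...,2]>-.003)&(W[...,2]<.014)&(z["d"]>0)
N,L,st,ce=cv2.connectedComponentsWithStats(w.astype(np.uint8),connectivity=4)
for i in range(1,N):
    if st[i,4]>150:
        q=W[L==i];r=cv2.minAreaRect((q[:,:2]*1000).astype(np.float32));print(st[i,4],ce[i],r,q[:,2].mean())
E
```

```text
blue 674 [ 0.5222 -0.1297  0.082 ] 522.5025024414062 -130.2192840576172 20.385568618774414
blue 525 [ 0.4572 -0.1408  0.0181] 457.51226806640625 -141.00662231445312 25.509220123291016
green 583 [ 0.543  -0.1911  0.0821] 542.9306030273438 -191.66542053222656 20.360870361328125
green 476 [ 0.4745 -0.2108  0.018 ] 475.04510498046875 -210.43299865722656 25.524194717407227
red 547 [ 0.5597 -0.261   0.082 ] 559.9288940429688 -261.8926086425781 20.97883415222168
red 421 [ 0.4926 -0.2798  0.0181] 531.6250610351562 -277.31951904296875 60.17776870727539
yellow 508 [ 0.575  -0.3329  0.082 ] 575.2622680664062 -334.0470886230469 21.140403747558594
yellow 436 [ 0.5098 -0.3483  0.018 ] 497.8228454589844 -279.1101989746094 95.44735717773438
49434 [242.60911518 111.13905409] ((534.622314453125, 276.6880187988281), (421.553466796875, 505.98419189453125), 6.801600933074951) 0.000665280042990139
5880 [461.50901361  52.69387755] ((883.3989868164062, 319.1525573730469), (170.7997589111328, 86.77454376220703), 88.83919525146484) 0.005277603943985754
1776 [270.37556306  76.83108108] ((577.4876708984375, 354.1648254394531), (64.48958587646484, 66.61625671386719), 76.61075592041016) 0.006411330591622563
1567 [270.10529675 122.41608168] ((561.1749267578125, 282.8841552734375), (65.9928207397461, 65.50714111328125), 76.62886810302734) 0.006463905762640017
1361 [269.49008082 164.50698016] ((544.3372192382812, 212.73109436035156), (63.759925842285156, 65.93464660644531), 76.60874938964844) 0.006455673973965846
1206 [269.03150912 203.9013267 ] ((527.1072998046875, 140.82847595214844), (63.8515510559082, 66.55435180664062), 76.79454803466797) 0.006461967764704609
```

```bash
cat >>rob.py <<'E'
JAR=dict(blue=(.5223,-.1298),green=(.5429,-.1914),red=(.5598,-.2614),yellow=(.5752,-.3335))
AT=np.radians(-13.35)
def bay(i):
    y=108-72*(i-1);return .5527-np.sin(AT)*y/1000,.2485+np.cos(AT)*y/1000
def pick(c):
    x,y=JAR[c];o=list(ori(AB))
    manip.move_ptp([x,y,.17],o);manip.move_gripper(.78)
    manip.move_straight([x,y,.047],v=.15);manip.move_gripper(0.)
    s=manip.read_state();print(c,"gap",s["finger_gap"],s["finger_force"],s["time_s"])
    manip.move_straight([x,y,.17],v=.15)
def place(i):
    x,y=bay(i)
    manip.move_ptp([x,y,.17],list(ori(AT)))
    manip.move_straight([x,y,.06],v=.15);h=manip.move_straight([x,y,.0412],v=.04,threshold=4)
    print("hit",h,manip.read_state()["position"])
    manip.move_gripper(.78);manip.move_straight([x,y,.17],v=.15);print(manip.read_state()["time_s"])
E
python3 - <<'E'
from rob import *
pick("blue")
s=manip.read_state();print(s["finger_gap"],s["contact_force"])
place(4)
x,y=bay(2);manip.move_ptp([x-.01,y,.3],list(ori(AT)));p,d,W=look("wt1")
hsv=cv2.cvtColor(p,cv2.COLOR_RGB2HSV);k=(hsv[...,0]>110)&(hsv[...,0]<130)&(hsv[...,1]>150)&(W[...,2]>.065)&(W[...,1]>.05)
q=W[k];print(len(q),np.median(q,0),bay(4))
E
```

```text
blue gap 0.4977222633524483 30.001607537269592 8.6667
0.4974990836339664 [ 0.49022866 -0.60060253 -2.74147539]
hit True [0.52761493 0.14340434 0.0412263 ]
13.65
380 [0.52996799 0.1553959  0.07581473] (np.float64(0.5277629179078215), np.float64(0.14341840343462633))
```

View pics/wt1.png

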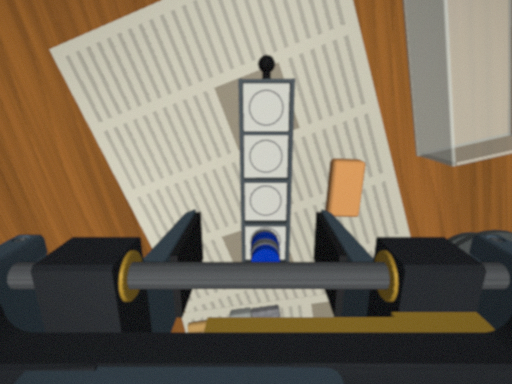

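The blue jar at (265,245) stands in the last bay. Its lid is partly hidden by the gripper, but the lid height of 76 mm means it sits flat on the floor. Next come the other three.

```bash
python3 - <<'E'
from rob import *
pick("green");place(3);pick("red");place(2);pick("yellow");place(1)
manip.move_ptp([.45,-.1,.36],list(ori(0)))
p,d=manip.capture("top");cv2.imwrite("pics/top1.png",p[:,:,::-1]);W=cloud(d,manip.camera_model("top"))
hsv=cv2.cvtColor(p,cv2.COLOR_RGB2HSV);H,S,V=[hsv[...,i].astype(int) for i in range(3)]
T=np.array([.5535,.2497]);M=np.array([[np.cos(AT),np.sin(AT)],[-np.sin(AT),np.cos(AT)]])
for c,lo,hi in(("blue",110,130),("green",45,80),("red",-1,5),("yellow",22,32)):
    q=W[(d>0)&(S>150)&(V>60)&(H>=lo)&(H<=hi)&(W[...,2]>.065)&(W[...,2]<.095)&(W[...,1]>.05)&(W[...,0]>.4)&(W[...,0]<.7)&(W[...,1]<.45)]
    print(c,len(q),np.median(q,0).round(4),(M@(np.median(q,0)[:2]-T)).round(4))
E
```

```text
green gap 0.5016713533503866 30.001440346240997 17.975
hit True [0.54415723 0.21342116 0.04132385]
23.3917
red gap 0.5001649655671586 30.001368820667267 26.8167
hit True [0.56079996 0.28343327 0.04131564]
32.7
yellow gap 0.497799224714158 30.001191794872284 36.6
hit True [0.57740053 0.35349297 0.0413381 ]
42.9583
blue 183 [0.526  0.1447 0.0765] [-0.0025 -0.1085]
green 177 [0.5426 0.2139 0.0762] [-0.0023 -0.0374]
red 187 [0.5593 0.2816 0.0765] [-0.0017  0.0324]
yellow 178 [0.5752 0.3527 0.0765] [-0.0027  0.1053]
```

View pics/top1.png

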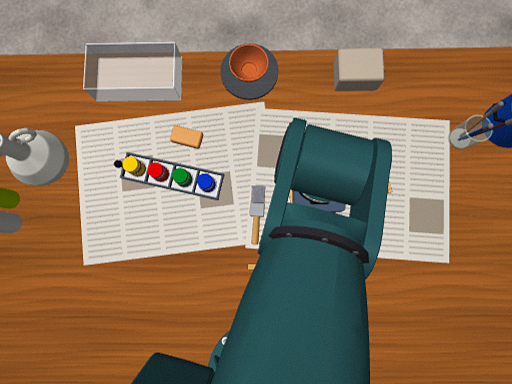

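The tray holds yellow (133,164), red (157,171), green (182,177) and blue (206,183), counted from its knob. All four are level and within about 4 mm of their bay centres.

```bash
python3 -c "
from cell import manip
manip.pause(.5);print(manip.hand_in())"
```

```text
the job is handed in; nothing more can be done
None
```

The job is handed in: from the tray's knob the bays hold yellow, red, green and blue, each jar flat, released and measured within about 4 mm of its bay centre, at about 45 s of the 109 s allowed; the judge's result was not shown.

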